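# Prop the cold frame open

### The job

Air the little cold frame: raise its glazed lid, swing the prop rod down from the lid's left edge, feel for the hole in the stay rail with the sprung pin and seat the pin in it down to the ball, so that the lid stays up resting on its rod when you let go. Work gently: do not let the lid slam or jam the pin hard against the rail, and leave the other things where they are.

Things in the scene. Friction and masses are not known exactly. Their poses are not given: they have to be found in the camera images.
- lid_handle (a point): black round grip bar of the lid, 12 mm thick and 120 mm long (110 mm clear between its arms' middles, arms 10 mm wide), parallel to the hinge, 45 mm in front of the lid's front edge; the point is its middle, 288 mm from the hinge line. Grip it from above, fingers closing across it; it is round, so it can turn between the pads as the lid rises.
- lid_hinge (a point): middle of the lid's hinge line, on the frame's far rim, 106 mm above the bench; its axes turn with the lid (x points away from the grip bar, y along the hinge to the left, z up when shut).
- lid (a joint): lid angle, rad: 0 shut, grows as the front rises, stop at 1.3. 0.8 kg panel on a stiff damped hinge: about 7 to 12 N at the grip bar lifts it at 0.25 rad/s. Let go, it sinks slowly by itself: about 10 s from 0.9 to 0.85, 10 s more to 0.65, then 0.03 to 0.07 rad/s; above 1.0 it hardly sinks. Propped it stands at about 0.53 to 0.6 rad.
- prop_pivot (a point): pivot of the prop rod on the lid's left edge, 215 mm from the hinge line (on the line from hinge to grip bar) and 172 mm left of the lid's middle; axis parallel to the hinge.
- prop (a joint): angle of the prop rod against the lid, rad: 0 folded back along the lid towards the hinge, grows as the rod swings down away from the lid, up to 2.2; the pivot is stiff (0.15 N m) so the rod stays where it is put. Lid angle + this angle = slope of the rod below horizontal.
- prop_bar (a point): red round cross bar by which the rod is held, 12 mm thick, sticking out to the left of the rod, 90 mm long with a round end 18 mm thick, parallel to the hinge; the point is 62 mm left of the rod, 100 mm from the pivot. Grip it here from above, fingers closing across it; it is round and turns between the pads.
- prop_rod: steel prop rod 10 mm thick; origin on the pivot, x along the rod to its free end. A ball collar 22 mm thick is centred 132 mm from the pivot; beyond it stands the pin. Seated, the ball rests on the edges of the rail's hole, its centre 8 mm above the plate and the pin's tip about 14 mm below the plate's face.
- pin_tip (a point): tip of the brass sprung pin at the rod's end, 8 mm thick with a round end, tip 155 mm from the pivot when out; it springs back into the ball by up to 10 mm (1 N to start, 4 N at the end), beyond that it is solid.
- rail: green stay rail on the frame's left side, 210 x 44 mm; origin mid upper face, 85 mm above the bench, below the plane the rod swings in, 153 mm in front of the hinge line; x to the hinge, z up. On top lies a 4 mm steel plate with one square hole 15 x 15 mm, 40 mm deep, in the rod's plane. The plate's setting differs: the hole lies up to 16 mm either way of the origin along x; see it or feel for it.
- pot: blue glazed pot, 140 mm wide, 125 mm high, on the shelf; leave alone; origin under its middle
- saucer: terracotta saucer, 116 mm wide, on the shelf; leave alone
- funnel: black funnel standing mouth down, 110 mm wide, 100 mm high, on the shelf; leave alone
- trowel: steel trowel, 290 mm long, on the shelf; leave alone
- sprayer: green hand sprayer, 76 mm wide, 173 mm high, on the shelf; leave alone
- clay_pot: small clay pot, 90 mm wide, 80 mm high, on the bench; leave alone
- frame: the cold frame: open wooden box 240 x 300 x 100 mm (front to hinge x width x height) with seedling pots inside, fixed to the bench; origin under its middle, x towards the hinge side, y left, z up. The lid is as wide as the box.

How it is judged:
On the way, in this order (a step that is already met when the one before it is completed fails the run):
1. the lid is raised (lid angle over 0.5 rad) (value of joint lid above 0.5 rad), for 0.1 s.
2. the pin is in the hole of the rail, its tip more than 9 mm below the rail's upper face (z of pin_tip in the frame of rail below -0.009 m and horizontal distance between pin_tip and rail below 0.03 m and value of joint lid above 0.45 rad), for 0.2 s.
At the end, for the whole second after the job is handed in: The pin stands in the rail's hole with its tip more than 9 mm below the rail's upper face and within 30 mm of the rail's middle, and the lid rests still on the rod at 0.47 to 0.66 rad (moving less than 0.02 rad/s) (z of pin_tip in the frame of rail below -0.009 m and horizontal distance between pin_tip and rail below 0.03 m and value of joint lid between 0.47 and 0.66 rad and velocity of joint lid between -0.02 and 0.02 rad/s); the robot touches nothing.
It fails at once if the pin or rod is jammed against the rail with more than 25 N (contact force between prop_rod and rail above 25 N).
It fails at once if the lid slams (falls faster than 0.8 rad/s) (velocity of joint lid below -0.8 rad/s).
It fails at once if a bystander is moved by more than 30 mm (distance of any of pot, saucer, funnel, trowel, sprayer, clay_pot from where it was at the start of the episode above 0.03 m).
It also fails if it takes over 69 s, if anything falls off the work surface, if the arm or the gripper's body presses on something with over 40 N, if the wrist force passes 120 N, or if a joint passes its speed limit or range.

### The arm

A 6-joint arm with a two-finger parallel gripper is mounted at the origin on the work surface. World frame = base frame: x ahead of the robot, y to its left, z up, the work surface at z = 0. Lengths are in m, angles in rad, forces in N, time in s.
With the tool pointing down it reaches from about 0.4 to 0.825 m from the base axis. Payload 7 kg.
Tool frame: the origin (TCP) lies midway between the tips of the shut fingers; the grasp point (between the pads) lies 19 mm behind it (grip_point_offset is the distance from the TCP to the grasp point, in m); z points along the fingers, y is the line along which they close (so a half turn about z gives the same grasp; the last joint's range is limited). The gripper opens to 88 mm and grips with 3 to 60 N. Pads are 19 mm wide; open, the fingers measure 130 mm over their backs; the gripper's body (78 mm by 193 mm) begins 47 mm behind the grasp point.
Start: joints at [1.635, 0.359, 0.012, 0, -1.224, -0.288], TCP at [0.15, 0.658, 0.227] pointing down, gripper open.
Joint ranges: [-3.07, 3.07], [-1.43, 2.12], [-1.02, 1.25], [-3.03, 1.67], [-3.05, -0], [-3.03, 3.03]. Speed limits (rad/s): [2.39, 2.39, 3.01, 3.14, 3.14, 3.14].

### API

Orientations are given as [roll, pitch, yaw] about the fixed x, y, z axes, in that order (R = Rz(yaw) Ry(pitch) Rx(roll)).
In Python, from station import get_state, grab_frame, camera_params, job_done, grip_point_offset gives the robot as it stands.
- The arm moves only by the shell command python3 -m creep 'ROWS' [FORCE]. ROWS is JSON, a list that holds one entry, the list of rows, each a list of 7 numbers: the finger opening in cm, from 0 to 8.76, then the shift along the tool's x, y, z in cm, then the turn, a rotation vector about the tool's x, y, z in rad. In form: [[[fingers, tx, ty, tz, wx, wy, wz], ...]]. A call has 1 to 20 rows; each row is the pose to reach, as a shift and turn from the pose commanded when the call began, along the tool's axes at that moment; what a row does not reach only later rows make up. A row lasts 1/8 s, in which the tool goes at most 62.5 mm and 10.7 degrees, less where a joint would pass 70% of its speed; a pose out of reach is approached as far as the arm can. A call with a gripper value outside its range is refused whole. The fingers move at their own pace and stop on an object; FORCE is the grip in N (left out, the last holds). Time passes only in rows, so rows that repeat a pose let the fingers close. It gives the time, the measured TCP pose, the force, the opening and the grip force at its end, in the units of the state.
- get_state(): the state, without advancing time (a new reading comes with each control period).
- grab_frame(name): name is "side" or "top" or "wrist"; returns the picture (420x560x3 uint8, blue, green, red); there is no depth.
- camera_params(name): a dict with "vertical_fov" (degrees; the focal length in pixels is half the picture's height over the tangent of half this angle, whatever the lens; pixels are square), "cx", "cy" (the principal point, pixels), "view" (4x4, takes a point from world to camera coordinates). Camera axes: x right, y down, z forward; pixel columns grow to the right and rows downward; lengths in m; the calibration is good to about 2 mm. The wrist camera is an equidistant fisheye: a pixel r from the principal point sees the ray r / f radians off the axis. A picture is of the moment at which its call begins: read the wrist's pose just before it. camera_params takes no time and is no camera call; for the wrist camera it gives the pose at the moment of the call.
- job_done(): hands the job in; it is judged then, once.
The state is a dict: "t": time; "q": joint angles; "qd": joint speeds; "joint_efforts": joint torques, N m; "eef_pos": TCP position; "ee_rot": TCP orientation; "force": force on the tool from outside, world axes, zero at the start; "moment": the same for the moment, N m; "width": finger opening in m; "gripper_force": force on a finger pad.
Only numpy, scipy, OpenCV 4.12 (cv2) and the standard library are available. Lean on these libraries where they do the work, as an engineer would, in place of code of your own. Each camera call takes 0.05 s, during which the arm holds its last target. There are 200 camera calls.

## Working session

There is one attempt and no reset: what is moved stays moved. The work goes in short steps, Python scripts to look and compute and a shell command to move; the robot and the scene stay as the last step left them, time stands still between calls to the robot, and variables do not carry over. Pictures are saved under pics/ and viewed, at most 10 in all, crops included, and the job is handed in when it is done.

```bash
mkdir -p pics; ls
python3 - <<'E'
from station import *
import cv2,numpy as np
print(get_state(), grip_point_offset)
for n in("side","top","wrist"):
    p=camera_params(n);print(n,p)
    cv2.imwrite(f"pics/{n}0.png",grab_frame(n))
E
```

```text
pics
{'t': 0.0, 'q': array([ 1.63510248e+00,  3.59382428e-01,  1.10528048e-02, -3.68686504e-04,
       -1.22407607e+00, -2.88084334e-01]), 'qd': array([-0.00165408,  0.00114078,  0.00099656,  0.00057985, -0.00055499,
        0.00208556]), 'joint_efforts': array([-2.75808407e-04, -5.82708907e+01,  2.93055117e+01,  6.99730933e+00,
        6.87092674e-03, -1.55447933e-04]), 'eef_pos': array([0.14971422, 0.65768631, 0.22561958]), 'ee_rot': array([ 3.13995113e+00, -1.24989378e-04, -2.23903639e-01]), 'force': array([-0.20235881, -0.46262102,  0.02578417]), 'moment': array([-0.0245894 , -0.03285424,  0.01011556]), 'gripper_force': 0.0, 'width': 0.08751666319257673} 0.0188
side {'vertical_fov': 44.03966988656698, 'cx': 282.8094809867323, 'cy': 213.54985751760498, 'view': array([[ 0.98209908, -0.18829207, -0.0052438 , -0.54779086],
       [-0.12572823, -0.63453907, -0.76259595,  0.09083324],
       [ 0.14026337,  0.74960407, -0.64685386,  1.44172341],
       [ 0.        ,  0.        ,  0.        ,  1.        ]])}
top {'vertical_fov': 42.896227349604004, 'cx': 284.1944081043306, 'cy': 208.17993532257157, 'view': array([[-0.00761421, -0.99990726,  0.011291  , -0.07099495],
       [-0.98207555,  0.00535087, -0.18841174,  0.58109058],
       [ 0.18833386, -0.01252322, -0.98202522,  1.55429355],
       [ 0.        ,  0.        ,  0.        ,  1.        ]])}
wrist {'vertical_fov': 65.70646984690485, 'cx': 280.1958931498655, 'cy': 205.895314354659, 'view': array([[-0.22140508, -0.97518126,  0.00114082,  0.67461475],
       [-0.93167236,  0.21187207,  0.29512174, -0.03577372],
       [-0.2880389 ,  0.06427858, -0.95545898,  0.3910531 ],
       [ 0.        ,  0.        ,  0.        ,  1.        ]])}
```

```bash
python3 -c "
import cv2
for n in('side','top'):
    a=cv2.imread(f'pics/{n}0.png');cv2.imwrite(f'pics/{n}0b.png',cv2.resize(a,(800,600),interpolation=cv2.INTER_CUBIC))"
```

```text
(no output)
```

View pics/side0b.png

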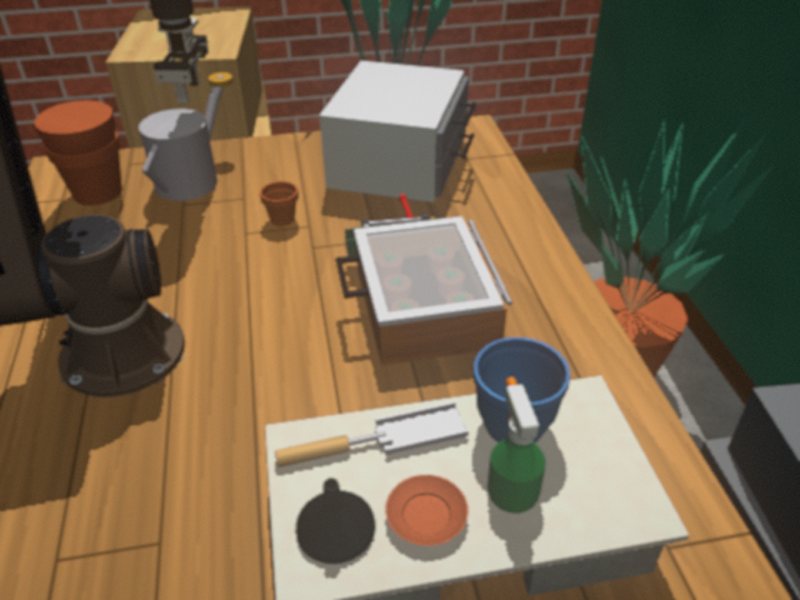

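View pics/top0b.png

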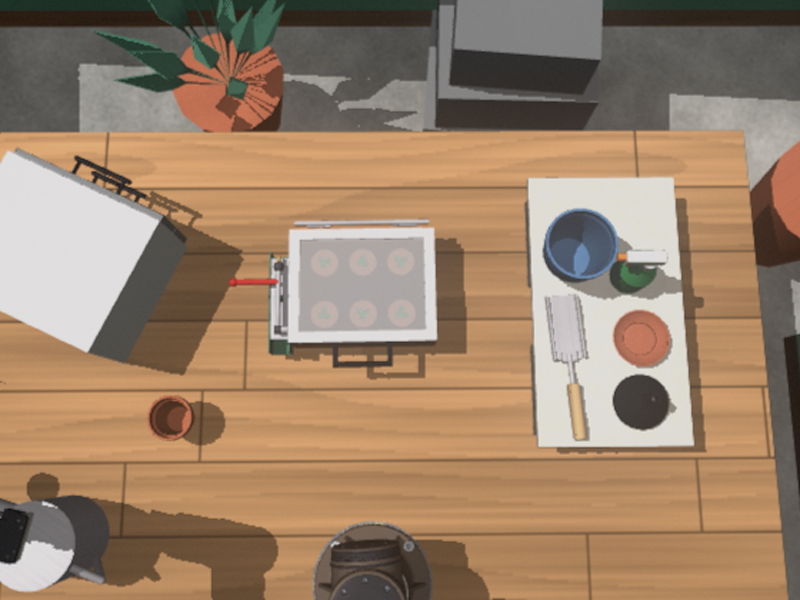

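The top view shows the frame with its hinge facing away from the robot. The handle bar is at about (363,364), the red cross bar runs (230–275, 282), and the green rail is at x≈280, all in 800×600 px. I'll zoom in there.

```bash
python3 -c "
import cv2
a=cv2.imread('pics/top0.png')[145:265,150:310];cv2.imwrite('pics/top0c.png',cv2.resize(a,(800,600),interpolation=cv2.INTER_CUBIC))"
```

```text
(no output)
```

View pics/top0c.png

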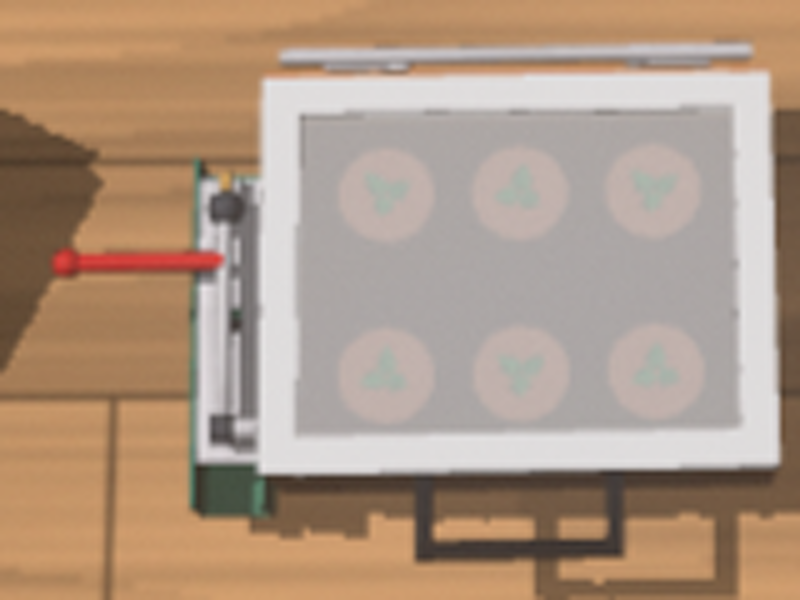

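The crop shows the handle arm middles at (424,550) and (615,548), the pivot at (222,430), the ball at (226,206) and the red knob at (65,262). The rail ends are at y≈160 and 512. A small dark green spot at about (237,320), mid-plate, is probably the hole. Next I'll fit the frame pose.

```bash
cat > h.py <<'E'
import numpy as np, cv2
from station import *
from scipy.spatial.transform import Rotation as R
def K(n):
    p=camera_params(n); f=210/np.tan(np.radians(p['vertical_fov']/2)); return f,p['cx'],p['cy'],p['view']
def proj(n,P):
    f,cx,cy,V=K(n); c=np.c_[np.atleast_2d(P),np.ones(len(np.atleast_2d(P)))]@V.T; 
    return np.c_[f*c[:,0]/c[:,2]+cx,f*c[:,1]/c[:,2]+cy]
def onz(n,uv,z):
    f,cx,cy,V=K(n); d=V[:3,:3].T@np.array([(uv[0]-cx)/f,(uv[1]-cy)/f,1]); o=-V[:3,:3].T@V[:3,3]
    return o+d*(z-o[2])/d[2]
def tool():
    s=get_state(); return s['eef_pos'],R.from_euler('xyz',s['ee_rot'])
E
python3 - <<'E'
from h import *
from scipy.optimize import least_squares
c=lambda u,v:(150+(u+.5)/5-.5,145+(v+.5)/5-.5)
L=np.array([[-.288,.055,0],[-.288,-.055,0],[-.215,.172,0],[-.083,.172,0],[-.115,.256,0]])
px=np.array([c(424,550),c(615,548),c(222,430),c(226,206),c(65,262)])
W=lambda t:R.from_euler('z',t[2]).apply(L)+[t[0],t[1],.106]
r=least_squares(lambda t:(proj('top',W(t))-px).ravel(),[.75,0,0])
print(r.x,r.fun.reshape(-1,2).round(2))
t=r.x;Ri=R.from_euler('z',-t[2])
for nm,(u,v),z in[('railnearL',(193,512),.085),('railfarL',(196,160),.085),('platenear',(200,465),.085),('platefar',(200,178),.085),('spot',(237,320),.085)]:
    print(nm,Ri.apply(onz('top',c(u,v),z)-[t[0],t[1],.085]).round(4))
print('handle,pivot,..',W(t).round(4), 'railorigin',(R.from_euler('z',t[2]).apply([-.153,.172,0])+[t[0],t[1],.085]).round(4))
E
```

```text
[0.72484363 0.02045257 0.01771471] [[-0.28  0.14]
 [-0.08 -0.38]
 [-0.64 -0.12]
 [-1.14  0.15]
 [ 2.15  0.26]]
railnearL [-0.26    0.1899 -0.    ]
railfarL [-0.049   0.1899 -0.    ]
platenear [-0.2325  0.1861 -0.    ]
platefar [-0.0601  0.1875 -0.    ]
spot [-0.1468  0.165  -0.    ]
handle,pivot,.. [[ 0.4359  0.0703  0.106 ]
 [ 0.4379 -0.0396  0.106 ]
 [ 0.5068  0.1886  0.106 ]
 [ 0.6388  0.191   0.106 ]
 [ 0.6053  0.2744  0.106 ]] railorigin [0.5688 0.1897 0.085 ]
```

```bash
cat >> h.py <<'E'
# frame pose
HX,HY,YAW=.72484,.02045,.01771
RF=R.from_euler('z',YAW)
def w(x,y,z): return RF.apply([x,y,z])+[HX,HY,.106]     # hinge frame (lid shut) -> world
def row(P,yaw=-np.pi/2+YAW,grip=True):
    """tool-frame shift cm & turn to bring grasp point (or TCP) to P, pointing down"""
    p,r=tool(); T=R.from_euler('xyz',[np.pi,0,yaw]); P=np.array(P)-([0,0,.0188] if grip else 0)
    return np.r_[r.inv().apply(P-p)*100,(r.inv()*T).as_rotvec()].round(3)
E
python3 - <<'E'
from h import *
for P in ([.42,.35,.25],w(-.288,0,.09),w(-.288,0,0)): print(P,row(P))
E
```

```text
[0.42, 0.35, 0.25] [ 3.3186e+01  2.4013e+01 -5.0000e-01  1.0000e-03 -1.0000e-03  1.3290e+00]
[0.43688516 0.01534979 0.196     ] [ 4.2262e+01  5.6261e+01  4.9410e+00  1.0000e-03 -1.0000e-03  1.3290e+00]
[0.43688516 0.01534979 0.106     ] [ 4.2261e+01  5.6250e+01  1.3941e+01  1.0000e-03 -1.0000e-03  1.3290e+00]
```

```bash
python3 -m creep '[[[3,33.2,24,-0.5,0,0,0.6],[3,33.2,24,-0.5,0,0,0.6],[3,33.2,24,-0.5,0,0,0.6],[3,33.2,24,-0.5,0,0,0.6],[3,33.2,24,-0.5,0,0,1.33],[3,33.2,24,-0.5,0,0,1.33],[3,42.3,56.3,4.9,0,0,1.33],[3,42.3,56.3,4.9,0,0,1.33],[3,42.3,56.3,4.9,0,0,1.33],[3,42.3,56.3,4.9,0,0,1.33],[3,42.3,56.3,4.9,0,0,1.33],[3,42.3,56.3,4.9,0,0,1.33],[3,42.3,56.3,4.9,0,0,1.33],[3,42.3,56.3,4.9,0,0,1.33]]]' 20
python3 - <<'E'
from h import *
print(row(w(-.288,0,0)))
cv2.imwrite('pics/w1.png',cv2.resize(grab_frame('wrist'),(800,600)))
E
```

```text
t: 1.9
eef_pos: [0.4374, 0.0151, 0.1776]
ee_rot: [-3.141, 0.0, -1.555]
force: [-0.1, 0.2, 1.7]
width: 0.0299
gripper_force: 0.0
[-2.600e-02  5.100e-02  9.042e+00 -0.000e+00  0.000e+00 -2.000e-03]
```

View pics/w1.png

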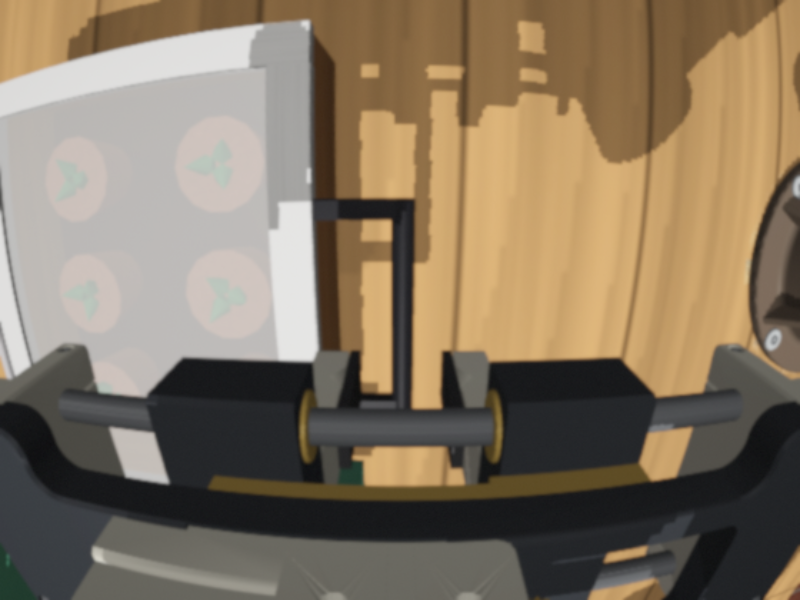

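The bar (column ~402) lies midway between the fingers. I'll go down and grip it.

```bash
python3 -m creep '[[[3,0,0,4.5,0,0,0],[3,0,0,7.5,0,0,0],[3,0,0,9,0,0,0],[3,0,0,9,0,0,0],[0,0,0,9,0,0,0],[0,0,0,9,0,0,0],[0,0,0,9,0,0,0],[0,0,0,9,0,0,0]]]' 25
python3 - <<'E'
from h import *
s=get_state();print(s['eef_pos'],s['width'],s['gripper_force'])
# arc rows at .25 rad/s from shut
p,r=tool(); 
for th in np.arange(.0,1.0,.04): 
    d=RF.apply([-.288*(np.cos(th)-1),0,.288*np.sin(th)]); print(th.round(2),(r.inv().apply(d)*100).round(2))
E
```

```text
t: 2.95
eef_pos: [0.4366, 0.0155, 0.0881]
ee_rot: [3.141, 0.001, -1.554]
force: [-4.7, 3.5, 5.7]
width: 0.0109
gripper_force: 25.0
[0.43662607 0.01553443 0.08808749] 0.010915549110647923 25.000356137752533
0.0 [0. 0. 0.]
0.04 [-0.   -0.02 -1.15]
0.08 [-0.   -0.09 -2.3 ]
0.12 [-0.   -0.21 -3.45]
0.16 [-0.   -0.37 -4.59]
0.2 [-0.   -0.57 -5.72]
0.24 [-0.01 -0.82 -6.85]
0.28 [-0.01 -1.12 -7.96]
0.32 [-0.01 -1.46 -9.06]
0.36 [-1.000e-02 -1.840e+00 -1.015e+01]
0.4 [-1.000e-02 -2.270e+00 -1.122e+01]
0.44 [-1.000e-02 -2.740e+00 -1.227e+01]
0.48 [-1.00e-02 -3.25e+00 -1.33e+01]
0.52 [ -0.02  -3.8  -14.31]
0.56 [ -0.02  -4.39 -15.3 ]
0.6 [ -0.02  -5.02 -16.26]
0.64 [ -0.02  -5.69 -17.2 ]
0.68 [ -0.02  -6.4  -18.11]
0.72 [ -0.02  -7.14 -18.99]
0.76 [ -0.02  -7.91 -19.85]
0.8 [ -0.03  -8.72 -20.66]
0.84 [ -0.03  -9.57 -21.45]
0.88 [ -0.03 -10.44 -22.2 ]
0.92 [ -0.03 -11.34 -22.92]
0.96 [ -0.03 -12.27 -23.6 ]
```

```bash
python3 -m creep '[[[0,0,0,-1.15,0,0,0],[0,0,-0.1,-2.3,0,0,0],[0,0,-0.2,-3.45,0,0,0],[0,0,-0.4,-4.6,0,0,0],[0,0,-0.6,-5.7,0,0,0],[0,0,-0.8,-6.85,0,0,0],[0,0,-1.1,-8,0,0,0],[0,0,-1.5,-9.1,0,0,0],[0,0,-1.8,-10.2,0,0,0],[0,0,-2.3,-11.2,0,0,0],[0,0,-2.7,-12.3,0,0,0],[0,0,-3.3,-13.3,0,0,0],[0,0,-3.8,-14.3,0,0,0],[0,0,-4.4,-15.3,0,0,0],[0,0,-5,-16.3,0,0,0],[0,0,-5.7,-17.2,0,0,0],[0,0,-6.4,-18.1,0,0,0],[0,0,-7.1,-19,0,0,0],[0,0,-7.9,-19.9,0,0,0],[0,0,-8.7,-20.7,0,0,0]]]'
python3 - <<'E'
from h import *
p,r=tool(); t0=.8
for th in (.84,.88,.92,.96,1.0): 
    d=RF.apply([-.288*(np.cos(th)-np.cos(t0)),0,.288*(np.sin(th)-np.sin(t0))]); print(th,(r.inv().apply(d)*100).round(2))
E
```

```text
t: 5.45
eef_pos: [0.5194, 0.0163, 0.2945]
ee_rot: [3.132, -0.0, -1.554]
force: [-19.7, 7.8, 2.7]
width: 0.0114
gripper_force: 25.0
0.84 [-0.   -0.83 -0.79]
0.88 [-0.   -1.7  -1.55]
0.92 [-0.   -2.6  -2.28]
0.96 [-0.   -3.52 -2.97]
1.0 [-0.   -4.47 -3.62]
```

```bash
python3 -m creep '[[[0,0,-0.8,-0.8,0,0,0],[0,0,-1.7,-1.6,0,0,0],[0,0,-2.6,-2.3,0,0,0],[0,0,-3.5,-3,0,0,0],[0,0,-3.5,-3,0,0,0],[0,0,-3.5,-3,0,0,0]]]'
python3 - <<'E'
from h import *
s=get_state();g=s['eef_pos']+[0,0,.0188];d=RF.inv().apply(g-[HX,HY,.106]);print(d,np.arctan2(d[2],-d[0]),np.hypot(d[0],d[2]),s['force'])
E
python3 -m creep '[[[2.5,0,0,0,0,0,0],[2.5,0,0,0,0,0,0],[2.5,0,0,0,0,0,0],[2.5,0,0,-3,0,0,0],[2.5,0,0,-8,0,0,0],[2.5,0,0,-8,0,0,0]]]'
python3 - <<'E'
from h import *
for th in (.9,.95,.98):
    c,s=np.cos(th),np.sin(th); P=w(-.115*c,.234,.115*s); print(th,P,row(P),row(P+[0,0,.08]))
print(get_state()['eef_pos'])
cv2.imwrite('pics/top2.png',cv2.resize(grab_frame('top')[100:310,110:390],(800,600),interpolation=cv2.INTER_CUBIC))
E
```

```text
t: 6.2
eef_pos: [0.5571, 0.0168, 0.3276]
ee_rot: [3.14, -0.0, -1.553]
force: [-14.7, 5.5, 9.5]
width: 0.011
gripper_force: 25.0
[-0.16775204 -0.00071402  0.24041509] 0.9615752894234098 0.29315552157280744 [-14.69427181   5.48985623   9.49650177]
t: 6.95
eef_pos: [0.561, 0.017, 0.4091]
ee_rot: [-3.134, 0.001, -1.554]
force: [0.2, 0.1, -0.8]
width: 0.025
gripper_force: 0.0
0.9 [0.64922214 0.25314737 0.19608259] [-2.3454e+01 -9.0470e+00  2.3267e+01 -7.0000e-03  1.0000e-03 -1.0000e-03] [-2.3459e+01 -9.1070e+00  1.5268e+01 -7.0000e-03  1.0000e-03 -1.0000e-03]
0.95 [0.65381301 0.25322868 0.19954278] [-2.3455e+01 -9.5090e+00  2.2925e+01 -7.0000e-03  1.0000e-03 -1.0000e-03] [-2.3459e+01 -9.5680e+00  1.4925e+01 -7.0000e-03  1.0000e-03 -1.0000e-03]
0.98 [0.65664853 0.2532789  0.2015072 ] [-2.3455e+01 -9.7940e+00  2.2731e+01 -7.0000e-03  1.0000e-03 -1.0000e-03] [-2.3460e+01 -9.8530e+00  1.4731e+01 -7.0000e-03  1.0000e-03 -1.0000e-03]
[0.56095934 0.01696826 0.40914957]
```

View pics/top2.png

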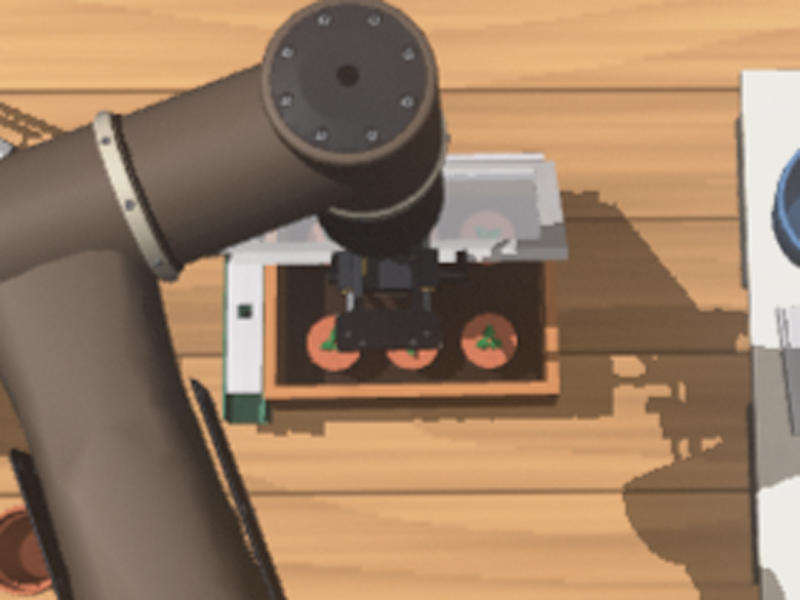

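The lid stands at about 0.95, and the hole shows clearly as a dark square at (245,311). I'll locate it, then move above the red bar.

```bash
python3 - <<'E'
from h import *
for n,u,v in(('hole',245,311),('platetopL',230,256),('plnear',245,393),('railnear',245,423)):
    P=onz('top',(110+(u+.5)*.35-.5,100+(v+.5)*.35-.5),.085);print(n,P,RF.inv().apply(P-[HX,HY,.085]).round(4))
E
python3 -m creep '[[[3,-6,0,0,0,0,0],[3,-12,0,0,0,0,0],[3,-18,0,0,0,0,0],[3,-23.5,0,0,0,0,0],[3,-23.5,-5,4,0,0,0],[3,-23.5,-9.5,9,0,0,0],[3,-23.5,-9.5,14,0,0,0],[3,-23.5,-9.5,15,0,0,0],[3,-23.5,-9.5,15,0,0,0]]]'
python3 - <<'E'
from h import *
for th in (.9,.95):
    c,s=np.cos(th),np.sin(th); P=w(-.115*c,.234,.115*s); print(th,P,row(P))
cv2.imwrite('pics/w3.png',cv2.resize(grab_frame('wrist'),(800,600)))
cv2.imwrite('pics/s3.png',cv2.resize(grab_frame('side')[100:280,180:420],(800,600)))
E
```

```text
hole [0.57537402 0.18746386 0.085     ] [-0.1465  0.1696 -0.    ]
platetopL [0.63367651 0.20440261 0.085     ] [-0.0879  0.1855 -0.    ]
plnear [0.49004287 0.18544875 0.085     ] [-0.2318  0.1691 -0.    ]
railnear [0.45925644 0.18472173 0.085     ] [-0.2626  0.1689 -0.    ]
t: 8.12
eef_pos: [0.6504, 0.2537, 0.2553]
ee_rot: [-3.141, -0.001, -1.554]
force: [-0.1, 0.6, 1.3]
width: 0.0302
gripper_force: 0.0
0.9 [0.64922214 0.25314737 0.19608259] [ 5.000e-02  1.210e-01  7.798e+00 -0.000e+00 -1.000e-03 -0.000e+00]
0.95 [0.65381301 0.25322868 0.19954278] [ 5.000e-02 -3.390e-01  7.452e+00 -0.000e+00 -1.000e-03 -0.000e+00]
```

View pics/w3.png

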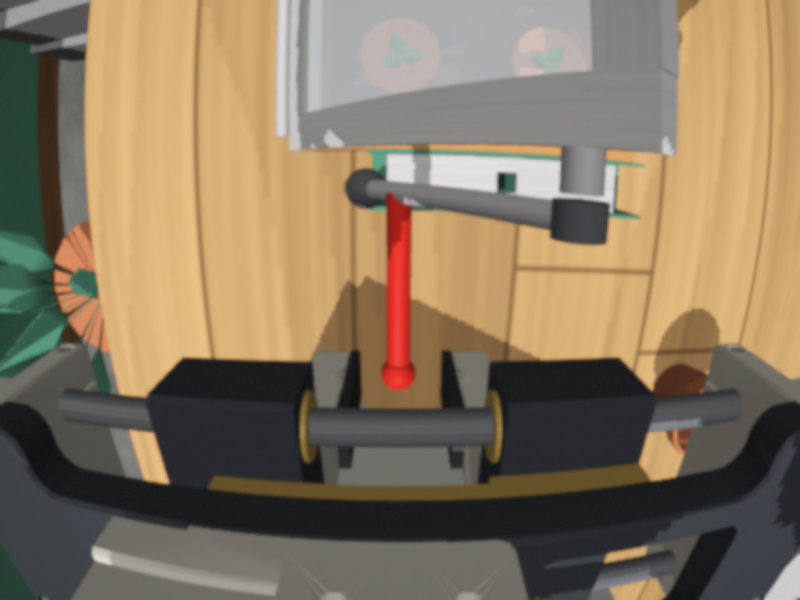

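Run:
```python
from h import *
f,cx,cy,V=K('wrist'); p=camera_params('wrist'); print(f)
def pw(P):
    c=V[:3,:3]@P+V[:3,3]; th=np.arctan2(np.hypot(c[0],c[1]),c[2]); a=np.arctan2(c[1],c[0]); return ((np.array([cx+f*th*np.cos(a),cy+f*th*np.sin(a)])+.5)/.7-.5).round(1)
f=210/np.tan(np.radians(p['vertical_fov']/2))
for th in(.9,.93,.95,.97):
    c,s=np.cos(th),np.sin(th)
    print(th,'base',pw(w(-.115*c,.172,.115*s)),'knob',pw(w(-.115*c,.256,.115*s)),'ball',pw(w(-.083*c,.172,.083*s)),'pivot',pw(w(-.215*c,.172,.215*s)))
print('hole',pw(w(-.1465,.172,-.021)))
```

```text
325.19226210127806
0.9 base [406.7 190.2] knob [406.  354.8] ball [368.2 186.7] pivot [600.6 215.5]
0.93 base [400.9 190.6] knob [400.7 356.5] ball [364.3 186.9] pivot [591.1 216.5]
0.95 base [396.8 190.8] knob [397.1 357.6] ball [361.5 187.1] pivot [584.1 217.2]
0.97 base [392.7 191. ] knob [393.4 358.7] ball [358.8 187.2] pivot [576.5 217.8]
hole [509.7 180.3]
```

The view agrees with the model for a lid angle of 0.95. The red bar is centred between the fingers and the hole appears where predicted. I'll go down and grip the bar.

```bash
python3 -m creep '[[[3,0,-0.3,4,0,0,0],[3,0,-0.3,7.4,0,0,0],[3,0,-0.3,7.4,0,0,0],[0,0,-0.3,7.4,0,0,0],[0,0,-0.3,7.4,0,0,0],[0,0,-0.3,7.4,0,0,0],[0,0,-0.3,7.4,0,0,0]]]' 30
cat >> h.py <<'E'
L,PV=.100,.215
def fk(th,sl,l=L): # point on rod at l; sl = slope below horizontal
    return np.array([-PV*np.cos(th)+l*np.cos(sl), PV*np.sin(th)-l*np.sin(sl)])
def here():
    s=get_state(); d=RF.inv().apply(s['eef_pos']+[0,0,.0188]-[HX,HY,.106]); return np.array([d[0],d[2]]),s
def ik(b):
    from scipy.optimize import fsolve
    return fsolve(lambda q:fk(*q)-b,[.7,1.3])
E
python3 - <<'E'
from h import *
b,s=here();print(b,fk(.95,.95),s['force'],s['width'],s['t'])
E
```

```text
t: 9.1
eef_pos: [0.6534, 0.2544, 0.1828]
ee_rot: [-3.14, 0.001, -1.553]
force: [-5.3, 0.8, 6.9]
width: 0.011
gripper_force: 30.0
[-0.06733507  0.09563302] [-0.06689356  0.09354278] [-5.30523496  0.81227673  6.90485317] 0.011038944496096798 9.1
```

```bash
cat >> h.py <<'E'
HOLE=np.array([-.146,-.021])
def slope(th): p=fk(th,0,0); return np.arctan2(p[1]-HOLE[1],HOLE[0]-p[0])
def dl(q1,q0,off=0):
    """tool shift in cm for bar from q0 to q1"""
    d=fk(*q1)-fk(*q0); p,r=tool(); return (r.inv().apply(RF.apply([d[0],0,d[1]]))*100).round(2)
E
python3 - <<'E'
from h import *
q0=(.95,.95)
for s in np.arange(1.02,1.69,.066): print(s.round(3),dl((.95,s),q0))
print(slope(.95))
for th in np.arange(.93,.69,-.02): print(th.round(2),dl((th,slope(th)),q0), fk(th,slope(th),.155))
E
```

```text
1.02 [0.   0.58 0.39]
1.086 [0.   1.16 0.71]
1.152 [0.   1.75 1.  ]
1.218 [0.   2.36 1.25]
1.284 [0.   2.99 1.45]
1.35 [0.   3.63 1.62]
1.416 [0.   4.28 1.74]
1.482 [0.   4.93 1.82]
1.548 [0.   5.59 1.85]
1.614 [0.   6.25 1.85]
1.68 [0.   6.91 1.8 ]
1.6772823049474939
0.93 [0.   7.07 2.07] [-0.14247911  0.01797684]
0.91 [0.   7.24 2.34] [-0.14333736  0.01516177]
0.89 [0.01 7.41 2.62] [-0.14410851  0.01231958]
0.87 [0.01 7.58 2.9 ] [-0.14479025  0.00945288]
0.85 [0.01 7.73 3.19] [-0.14538028  0.00656445]
0.83 [0.01 7.88 3.48] [-0.14587624  0.0036572 ]
0.81 [0.01 8.01 3.77] [-0.14627575  0.00073422]
0.79 [0.01 8.14 4.06] [-0.1465764  -0.00220124]
0.77 [0.01 8.26 4.36] [-0.14677575 -0.00514571]
0.75 [0.01 8.38 4.66] [-0.14687131 -0.00809555]
0.73 [0.01 8.48 4.97] [-0.14686057 -0.01104688]
0.71 [0.01 8.57 5.27] [-0.14674101 -0.01399557]
0.69 [0.01 8.66 5.58] [-0.14651006 -0.01693725]
```

```bash
python3 -m creep '[[[0,0,0.6,0.4,0,0,0],[0,0,1.2,0.7,0,0,0],[0,0,1.75,1,0,0,0],[0,0,2.4,1.25,0,0,0],[0,0,3,1.45,0,0,0],[0,0,3.6,1.6,0,0,0],[0,0,4.3,1.75,0,0,0],[0,0,4.9,1.8,0,0,0],[0,0,5.6,1.85,0,0,0],[0,0,6.25,1.85,0,0,0],[0,0,6.9,1.8,0,0,0],[0,0,7.05,2.05,0,0,0],[0,0,7.25,2.35,0,0,0],[0,0,7.4,2.6,0,0,0],[0,0,7.6,2.9,0,0,0],[0,0,7.75,3.2,0,0,0],[0,0,7.9,3.5,0,0,0],[0,0,8,3.75,0,0,0],[0,0,8.15,4.05,0,0,0],[0,0,8.25,4.35,0,0,0]]]'
python3 - <<'E'
from h import *
b,s=here();q=ik(b-[0,.002]);print(b,q,fk(.77,slope(.77)),fk(*q,.155),s['force'])
cv2.imwrite('pics/w4.png',cv2.resize(grab_frame('wrist')[50:260,140:420],(800,600),interpolation=cv2.INTER_CUBIC))
E
```

```text
t: 11.6
eef_pos: [0.571, 0.2532, 0.1378]
ee_rot: [-3.14, 0.001, -1.554]
force: [-1.5, 5.4, 7.4]
width: 0.011
gripper_force: 30.0
[-0.14971603  0.05056509] [0.76176629 1.51214421] [-0.14946367  0.04978857] [-0.14649201 -0.00634033] [-1.52382385  5.39603922  7.38636511]
```

View pics/w4.png

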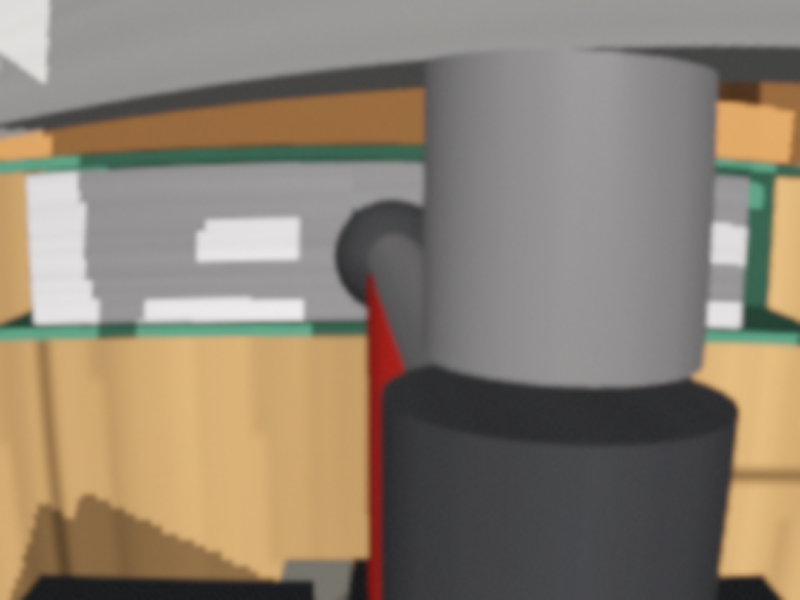

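The ball is at about (388,253) in the crop and covers the hole. I'll compare that with the prediction and plan the insertion.

Run:
```python
from h import *
f,cx,cy,V=K('wrist')
def pw(P):
    c=V[:3,:3]@P+V[:3,3]; th=np.arctan2(np.hypot(c[0],c[1]),c[2]); a=np.arctan2(c[1],c[0]); return (np.array([cx+f*th*np.cos(a),cy+f*th*np.sin(a)])-[140,50]+.5)/.35-.5
b,s=here()
for dz in(0,.002,.004):
    q=ik(b-[0,dz]); p=fk(*q,.132); print(dz,q,'ball',pw(w(p[0],.172,p[1])),pw(w(p[0]+.002,.172,p[1])), fk(*q,.155))
q0=ik(b-[0,.002])
for th in np.arange(.75,.53,-.02): print(th.round(2),slope(th).round(3),dl((th,slope(th)),q0), fk(th,slope(th),.155), 'ballz',fk(th,slope(th),.132)[1]+.021)
```

```text
0 [0.77141567 1.53044061] ball [398.53531491 257.33577915] [387.63226688 257.34859872] [-0.14788532 -0.00498637]
0.002 [0.75786865 1.51025135] ball [395.09443102 256.31054103] [384.31445729 256.32859278] [-0.14677634 -0.00693037]
0.004 [0.74424344 1.4902106 ] ball [391.75874376 255.31622265] [381.09860588 255.33928153] [-0.14567686 -0.00885266]
0.75 1.503 [0.   0.05 0.12] [-0.14687131 -0.00809555] ballz 0.03585219780213768
0.73 1.485 [0.   0.15 0.42] [-0.14686057 -0.01104688] ballz 0.03286762626884478
0.71 1.465 [0.   0.24 0.73] [-0.14674101 -0.01399557] ballz 0.02987678873379541
0.69 1.446 [0.   0.33 1.03] [-0.14651006 -0.01693725] ballz 0.026883610828004455
0.67 1.426 [0.   0.4  1.34] [-0.14616511 -0.01986723] ballz 0.023892265136744233
0.65 1.406 [0.   0.46 1.65] [-0.14570357 -0.02278054] ballz 0.020907192854605638
0.63 1.385 [0.   0.52 1.96] [-0.14512281 -0.02567186] ballz 0.017933127670290077
0.61 1.364 [0.   0.56 2.27] [-0.14442019 -0.0285355 ] ballz 0.014975122071507054
0.59 1.343 [0.   0.59 2.58] [-0.1435931  -0.03136535] ballz 0.012038576259909086
0.57 1.321 [0.   0.62 2.88] [-0.14263894 -0.03415488] ballz 0.009129269858086233
0.55 1.298 [0.   0.63 3.19] [-0.14155514 -0.03689706] ballz 0.006253396572099414
```

```bash
R(){ python3 -c "
from station import *;s=get_state();print(s['force'].round(1),s['eef_pos'].round(4))"; }
python3 -m creep '[[[0,0,0.05,0.1,0,0,0],[0,0,0.15,0.4,0,0,0],[0,0,0.25,0.7,0,0,0],[0,0,0.3,1,0,0,0],[0,0,0.3,1,0,0,0]]]' >/dev/null; R
python3 -m creep '[[[0,0,0.05,0.15,0,0,0],[0,0,0.1,0.3,0,0,0],[0,0,0.1,0.45,0,0,0],[0,0,0.15,0.6,0,0,0],[0,0,0.15,0.6,0,0,0]]]' >/dev/null; R
python3 -m creep '[[[0,0,0.03,0.15,0,0,0],[0,0,0.06,0.3,0,0,0],[0,0,0.08,0.45,0,0,0],[0,0,0.1,0.6,0,0,0],[0,0,0.1,0.6,0,0,0]]]' ; R
python3 - <<'E'
from h import *
b,s=here();q=ik(b-[0,.002]);print(q,fk(*q,.155))
E
```

```text
[-0.5  6.4  0.9] [0.5673 0.2532 0.1267]
[-1.8  7.2  0. ] [0.5657 0.2531 0.1206]
t: 13.52
eef_pos: [0.5647, 0.2531, 0.1145]
ee_rot: [3.141, 0.001, -1.554]
force: [-1.3, 6.8, 0.2]
width: 0.0109
gripper_force: 30.0
[-1.3  6.8  0.2] [0.5647 0.2531 0.1145]
[0.6105959  1.36818741] [-0.14496094 -0.02855797]
```

```bash
R(){ python3 -c "
from h import *;b,s=here();q=ik(b-[0,.002]);print(s['force'].round(1),q.round(3),fk(*q,.155).round(4),fk(*q,.132).round(4))"; }
python3 -m creep '[[[0,0,0.01,0.1,0,0,0],[0,0,0.02,0.2,0,0,0],[0,0,0.03,0.3,0,0,0],[0,0,0.03,0.3,0,0,0]]]' >/dev/null; R
python3 -m creep '[[[0,0,0.01,0.1,0,0,0],[0,0,0.02,0.2,0,0,0],[0,0,0.02,0.25,0,0,0],[0,0,0.02,0.25,0,0,0]]]' >/dev/null; R
```

```text
[-2.   6.6  0.6] [0.592 1.349] [-0.1443 -0.0312] [-0.1493 -0.0088]
[-3.4  5.3  7.9] [0.583 1.334] [-0.1431 -0.0323] [-0.1485 -0.0099]
```

The vertical force rose to about 8 N near the seated depth. A picture should show whether the pin is in the hole or fully compressed on the plate.

Run:
```python
from h import *
a=cv2.resize(grab_frame('wrist')[60:200,200:387],(800,600),interpolation=cv2.INTER_CUBIC)
b=cv2.resize(grab_frame('side')[130:200,225:318],(800,600),interpolation=cv2.INTER_CUBIC)
cv2.imwrite('pics/ws5.png',cv2.resize(np.hstack([a,b]),(800,300),interpolation=cv2.INTER_AREA))
```

```text
(no output)
```

View pics/ws5.png

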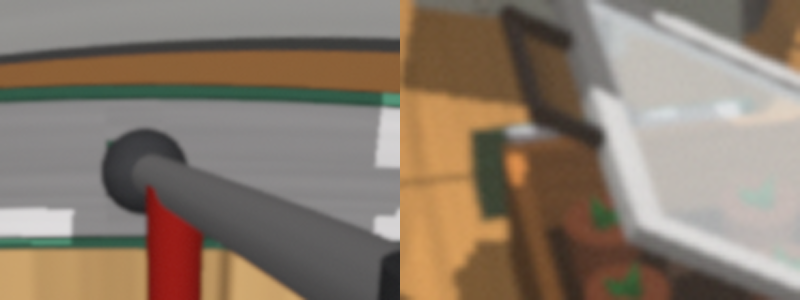

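Run:
```python
from h import *
f,cx,cy,V=K('wrist')
def pw(P):
    c=V[:3,:3]@P+V[:3,3]; th=np.arctan2(np.hypot(c[0],c[1]),c[2]); a=np.arctan2(c[1],c[0]); u=np.array([cx+f*th*np.cos(a),cy+f*th*np.sin(a)]); return ((u-[200,60]+.5)*[400/187,300/140]).round(1)
b,s=here();print(s['force'],s['t'])
for dz in(0,.002,.004):
    q=ik(b-[0,dz]);p=fk(*q,.132);print(dz,q,p,'ball',pw(w(p[0],.172,p[1])))
for hx in(-.148,-.146,-.144): print(hx,'corner TL',pw(w(hx+.0075,.1645,-.021)),pw(w(hx,.172,-.021)))
print('rail far edge y=.15',pw(w(-.146,.150,-.021)),'near',pw(w(-.146,.194,-.021)))
```

```text
[-3.52429321  4.8651835   8.2821008 ] 14.625
0 [0.59616292 1.34955418] [-0.14894537 -0.00806622] ball [146.9 172.2]
0.002 [0.58290005 1.33327407] [-0.14843805 -0.00994777] ball [145.2 171.4]
0.004 [0.56964796 1.31726863] [-0.14794124 -0.01182328] ball [143.5 170.7]
-0.148 corner TL [116.3 139.3] [145.2 167.4]
-0.146 corner TL [108.7 139.4] [137.5 167.4]
-0.144 corner TL [101.1 139.5] [129.9 167.5]
rail far edge y=.15 [137.   83.9] near [138.3 249.2]
```

The green speck of the hole's edge puts the hole at about −0.1455. So the pin axis passes through the hole, and the ball is resting on the front edge about 3 mm short. I'll shift it towards the hinge, then press gently.

```bash
R(){ python3 -c "
from h import *;b,s=here();q=ik(b-[0,.002]);print(s['force'].round(1),q.round(3),fk(*q,.155).round(4),fk(*q,.132).round(4))"; }
python3 -m creep '[[[0,0,-0.1,-0.05,0,0,0],[0,0,-0.2,-0.05,0,0,0],[0,0,-0.2,-0.05,0,0,0]]]' >/dev/null; R
python3 -m creep '[[[0,0,-0.03,0.08,0,0,0],[0,0,-0.05,0.15,0,0,0],[0,0,-0.05,0.15,0,0,0]]]' >/dev/null; R
```

```text
[-3.5  7.   1.3] [0.576 1.314] [-0.1408 -0.0327] [-0.1467 -0.0105]
[-4.3  6.   3.5] [0.566 1.296] [-0.1393 -0.0338] [-0.1456 -0.0117]
```

```bash
R(){ python3 -c "
from h import *;b,s=here();q=ik(b-[0,.002]);print(s['force'].round(1),q.round(3),fk(*q,.155).round(4),fk(*q,.132).round(4))"; }
python3 -m creep '[[[0,0,0,0.08,0,0,0],[0,0,0,0.15,0,0,0],[0,0,0,0.15,0,0,0]]]' >/dev/null; R
python3 -m creep '[[[0,0,0,0.05,0,0,0],[0,0,0,0.1,0,0,0],[0,0,0,0.1,0,0,0]]]' >/dev/null; R
```

```text
[-5.   5.9  8.4] [0.562 1.289] [-0.1388 -0.0344] [-0.1452 -0.0123]
[-8.7  5.1 13.5] [0.559 1.285] [-0.1386 -0.0346] [-0.145  -0.0126]
```

The ball is about 8 mm above the plate and now stiff, so it is seated. I'll release and move away.

```bash
python3 -m creep '[[[0,0,0,-0.08,0,0,0],[3,0,0,-0.08,0,0,0],[3,0,0,-0.08,0,0,0],[3,0,0,-0.08,0,0,0],[3,0,0,-4,0,0,0],[3,0,0,-8,0,0,0],[3,-4,0,-12,0,0,0],[3,-8,0,-16,0,0,0],[3,-14,0,-18,0,0,0],[3,-14,0,-18,0,0,0],[3,-14,0,-18,0,0,0],[3,-14,0,-18,0,0,0],[3,-14,0,-18,0,0,0],[3,-14,0,-18,0,0,0],[3,-14,0,-18,0,0,0],[3,-14,0,-18,0,0,0],[3,-14,0,-18,0,0,0],[3,-14,0,-18,0,0,0],[3,-14,0,-18,0,0,0],[3,-14,0,-18,0,0,0]]]'
python3 - <<'E'
from h import *
a=cv2.resize(grab_frame('wrist'),(400,300));b=cv2.resize(grab_frame('side')[110:230,225:385],(400,300),interpolation=cv2.INTER_CUBIC)
c=cv2.resize(grab_frame('top')[130:280,110:310],(400,300),interpolation=cv2.INTER_CUBIC)
d=cv2.resize(grab_frame('wrist')[0:210,140:420],(400,300),interpolation=cv2.INTER_CUBIC)
cv2.imwrite('pics/f.png',np.vstack([np.hstack([a,b]),np.hstack([c,d])]))
E
```

```text
t: 18.62
eef_pos: [0.5649, 0.3925, 0.2861]
ee_rot: [-3.142, 0.0, -1.554]
force: [-0.5, 0.2, -0.1]
width: 0.0299
gripper_force: 0.0
```

View pics/f.png

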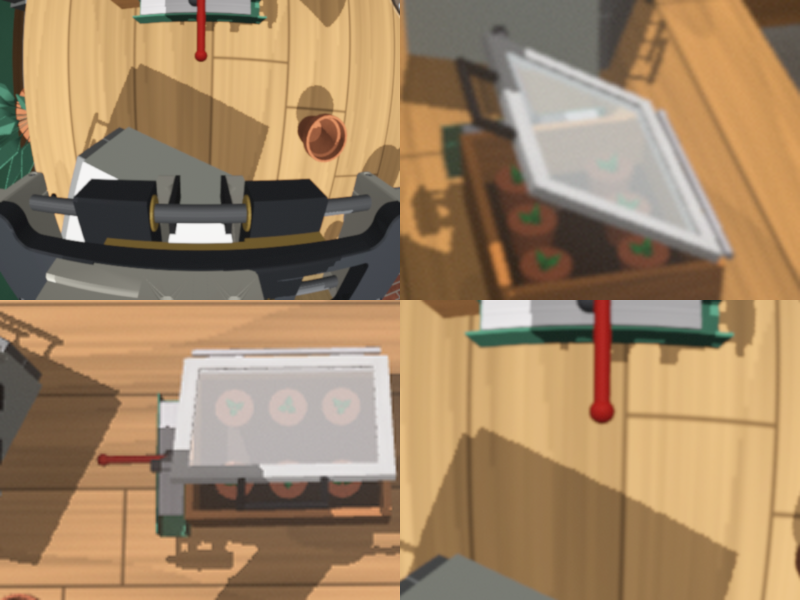

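The lid is standing on its rod with the hand clear, above the side box. I'll rise a little more and check that the knob stays still over a few seconds.

```bash
cat > k.py <<'E'
from h import *
a=grab_frame('top').astype(int);m=(a[...,2]>110)&(a[...,1]<60)&(a[...,0]<70);m[:,:120]=0;m[:,250:]=0;m[:150]=0;m[260:]=0
v,u=np.nonzero(m);print(len(u),u.mean(),v.mean(),u.min(), get_state()['force'].round(1))
E
python3 -m creep '[[[3,0,0,-5,0,0,0],[3,0,0,-5,0,0,0],[3,0,0,-5,0,0,0]]]'>/dev/null; python3 k.py
python3 -m creep '[[[3,0,0,0,0,0,0],[3,0,0,0,0,0,0],[3,0,0,0,0,0,0],[3,0,0,0,0,0,0],[3,0,0,0,0,0,0],[3,0,0,0,0,0,0],[3,0,0,0,0,0,0],[3,0,0,0,0,0,0],[3,0,0,0,0,0,0],[3,0,0,0,0,0,0],[3,0,0,0,0,0,0],[3,0,0,0,0,0,0],[3,0,0,0,0,0,0],[3,0,0,0,0,0,0],[3,0,0,0,0,0,0],[3,0,0,0,0,0,0],[3,0,0,0,0,0,0],[3,0,0,0,0,0,0],[3,0,0,0,0,0,0],[3,0,0,0,0,0,0]]]'>/dev/null; python3 k.py
python3 -c "
from h import *
q=fk(.56,1.287);print((proj('top',[w(q[0],.258,q[1]),w(q[0],.21,q[1])])))"
```

```text
72 175.90277777777777 209.08333333333334 160 [ 0.4  0.2 -0.6]
73 175.78082191780823 209.0958904109589 160 [ 0.8 -0.5  0.6]
[[162.50657728 209.28559074]
 [179.26192539 208.90522331]]
```

The knob hasn't moved in 2.5 s and sits where the seated pose predicts, so I'll hand in.

```bash
python3 -c "
from station import *;print(job_done())"
```

```text
the job is handed in; nothing more can be done
None
```

The job is handed in at about 21.5 s: the lid stands on its prop rod at about 0.56 rad, the pin is seated in the rail's hole down to the ball, and the arm is clear of everything; the verdict wasn't shown.

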